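# Set the day coder's wheel by clicks and stamp the label

### The job

Set the day coder for today and stamp its label: with a fingertip, flick the edge of its toothed wheel so that its top rolls towards you, click by click, until the one tooth with the thick round bar has clicked in level between the two pointed prongs at the front, and never roll it past them. Only then press the round black plunger beside the wheel fully down and let it come up again. Do not grip or lift anything, and leave the cup, jug and tamper around it where they stand.

Things in the scene. Friction and masses are not known exactly. Their poses are not given: they have to be found in the camera images.
- day_coder: grey label stamper fixed to the worktop, base plate 130 (x) x 176 (y) x 12 mm. Origin: centre of its underside; x to its far side (turned up to 35 degrees from the robot's x), y left, z up. At y = -40 mm a toothed wheel between low cheeks (tops 77 mm high), right of it a black click box (83 mm high); at y = +47 mm an arm (80 mm high) with a plunger over a paper label. Above the wheel all is open.
- wheel_axle (a point): centre of the white toothed day wheel, at (0, -40, 62) mm in the coder's frame; its level axle runs along the coder's y. 7 teeth, 51.4 degrees apart: six plain blades 6 mm thick, 24 mm wide, tips 45 mm from the axle, roots 24 mm; and one bar tooth. At rest two teeth stand 25.7 degrees either side of the top, tips 41 mm (bar: 43 mm) above the axle.
- bar_tooth (a point): centre of the round bar, 14 mm thick, 32 mm long along the axle, that crowns one of the seven teeth, 40 mm from the axle; plain white like the wheel. At the mark it lies at the wheel's front (robot side) between the tips of the two pointed steel prongs, 39 mm in front of the axle and 9 mm above it.
- day_wheel (a joint): wheel angle, rad; grows as its top rolls towards the robot (coder's -x). Rests every 0.898 (a click). Bar tooth: at 2.693 at the mark, at 1.795 near upper tooth, at 0.898 far upper tooth, at 0 on the far side. Starts 1 to 3 clicks short, may settle at first. A spring (a few N at the tips) holds each click; a far upper tooth pushed well past the top snaps on to the next click by itself.
- plunger_top (a point): centre of the top face of the stamping plunger's round black cap, 28 mm across; when up at (0, 47, 102) mm in the coder's frame, 87 mm to the left of the wheel.
- stamp_plunger (a joint): how far the plunger is pressed down, m: 0 up, 0.012 fully down; a spring (about 2 N at the top, 5.5 N fully down) brings it up again.
- white_cup_mid (a point): bystander, loose: white china cup with one handle, about 68 x 90 x 72 mm; the point is at its centre, half-way up
- tamper_mid (a point): bystander, loose: coffee tamper, wooden knob on a round steel foot, 58 x 58 x 99 mm; the point is at its centre, half-way up
- milk_jug_small_mid (a point): bystander, loose: small steel milk jug with a handle, 60 x 90 x 88 mm; the point is at its centre, half-way up

How it is judged:
On the way, in this order (a step that is already met when the one before it is completed fails the run):
1. the bar tooth has clicked in between the prongs (value of joint day_wheel between 2.543 and 2.843 rad), for 0.3 s.
2. the plunger is pressed fully down (all of step 1 and value of joint stamp_plunger above 0.009 m), for 0.05 s.
At the end, for the whole second after the job is handed in: The day wheel rests with the bar tooth between the prongs (joint within 0.15 rad of 2.693), the plunger is up again (less than 2 mm down) after having been pressed at least 9 mm, and no bystander is more than 15 mm from where it stood (all of step 1 and value of joint stamp_plunger below 0.002 m and distance of each of white_cup_mid, tamper_mid, milk_jug_small_mid from where it was at the start of the episode below 0.015 m); the robot touches nothing.
It fails at once if the bar tooth is rolled half a click or more past the prongs (value of joint day_wheel above 3.143 rad).
It fails at once if the plunger is pressed (over 5 mm) while the bar tooth is not between the prongs (value of joint stamp_plunger above 0.005 m and not (value of joint day_wheel between 2.543 and 2.843 rad)).
It fails at once if a bystander is lifted, carried or pushed away (over 20 mm) (distance of any of white_cup_mid, tamper_mid, milk_jug_small_mid from where it was at the start of the episode above 0.02 m).
It also fails if it takes over 51 s, if anything falls off the work surface, if the arm or the gripper's body presses on something with over 40 N, if the wrist force passes 120 N, or if a joint passes its speed limit or range.

### The arm

A 6-joint arm with a two-finger parallel gripper is mounted at the origin on a cart in front of the work surface, level with it; the furniture and walls round the work are solid. World frame = base frame: x ahead of the robot, y to its left, z up, the work surface at z = 0. Lengths are in m, angles in rad, forces in N, time in s.
With the tool pointing down it reaches from about 0.3 to 0.875 m from the base axis. Payload 6.4 kg.
Tool frame: the origin (TCP) lies at the centre of the arm's flange, where the gripper is bolted on; the fingertips stand 173 mm ahead of it and the grasp point (between the pads) lies 155 mm ahead of it; z points along the fingers, y is the line along which they close (so a half turn about z gives the same grasp; the last joint's range is limited). The gripper opens to 85 mm and grips with 20 to 120 N. Pads are 22 mm wide; open, the fingers measure 114 mm over their backs; the gripper's body (76 mm by 85 mm) begins 54 mm behind the grasp point. The pads swing forward as they close: fully open they stand 13 mm farther back than shut.
Start: joints at [0.943, 0.181, 1.607, -0, 1.354, -0.206], TCP at [0.235, 0.525, 0.405] pointing down, gripper open.
Joint ranges: [-2.99, 2.99], [-0.89, 2.07], [0.3, 2.58], [-1.14, 4.28], [0, 2.63], [-3.12, 3.12]. Speed limits (rad/s): [2.57, 2.57, 3.01, 3.14, 3.14, 3.14].

### API

Orientations are given as a unit quaternion [w, x, y, z].
In Python, from bench import get_obs, camera, get_calibration, hand_in gives the robot as it stands. The module is installed in compiled form; this text tells all that it offers.
- The arm moves only by the tool drive_tool, never from a script. Its argument "increments" is a list of rows, each a list of 2 entries, a list of its own where there are three numbers: the shift along the tool's x, y, z normalised to -1 to 1, where 1 is 250 mm, then the turn about the tool's z normalised to -1 to 1, where 1 is 90 degrees. A call has exactly 8 rows; each row is the pose to reach, as a shift and turn from the pose commanded when the call began, along the tool's axes at that moment; what a row does not reach only later rows make up. A row lasts 1/8 s, in which the tool goes at most 62.5 mm and 10.7 degrees, less where a joint would pass 70% of its speed; a pose out of reach is approached as far as the arm can. A call with a number of a shift or a turn outside -1 to 1 is refused whole. A call with a gripper value outside its range is refused whole. "claw" is the closure, from 0 (fully open) to 1 (shut), set as the call begins (left out, the last holds). The fingers move at their own pace and stop on an object; the grip force is fixed at half the most. Time passes only in rows, so rows that repeat a pose let the fingers close, or fill a call up. It gives the time, the measured TCP pose, the force and the opening at its end, in the units of the state.
- get_obs(): the state, without advancing time (a new reading comes with each control period).
- camera(name): name is "side" or "top"; returns the picture (384x512x3 uint8, blue, green, red); there is no depth.
- get_calibration(name): a dict with "K" (3x3 intrinsics, pixels), "k1" (the pictures are not rectified: a ray, as slopes to the right and down, at radius r is drawn at 1 + k1 r^2 times it, then the intrinsics apply), "origin" and "orientation" of the camera in the world. Camera axes: x right, y down, z forward; pixel columns grow to the right and rows downward; lengths in m; the calibration is good to about 2 mm. A picture is of the moment at which its call begins. get_calibration takes no time and is no camera call.
- hand_in(): hands the job in, once; it reports no verdict.
The state is a dict: "time_s": time; "q": joint angles; "dq": joint speeds; "joint_efforts": joint torques, N m; "eef_pos": TCP position; "eef_rot": TCP orientation; "wrist_force": force on the tool from outside, world axes, zero at the start; "torque": the same for the moment, N m; "opening": opening from 0.0 (shut) to 1.0 (fully open).
Only numpy, scipy, OpenCV 4.12 (cv2) and the standard library are available. Lean on these libraries where they do the work, as an engineer would, in place of code of your own. Each camera call takes 0.05 s, during which the arm holds its last target. There are 200 camera calls.

## Working session

There is one attempt and no reset: what is moved stays moved. The work goes in short steps, Python scripts to look and compute and a tool call to move; the robot and the scene stay as the last step left them, time stands still between calls to the robot, and variables do not carry over. Pictures are saved under pics/ and viewed, on a budget of 10 in all, crops included, one or two more only if the job needs it, and the job is handed in when it is done.

Besides the shell and the picture viewer there is one more tool, called after "Emit:" by a JSON object that holds its "api" and its "payload", one argument or row to a line. drive_tool: Moves the arm, as the interface text tells. Its arguments: {"type":"object","properties":{"increments":{"type":"array","items":{"type":"array"}},"claw":{"type":"number"}},"required":["increments"]}

```bash
mkdir -p pics
python3 - <<'E'
from bench import *
import cv2,numpy as np
for n in("side","top"):
    cv2.imwrite(f"pics/{n}0.png",camera(n)); c=get_calibration(n); print(n,{k:np.round(v,4).tolist() for k,v in c.items()})
o=get_obs();print({k:np.round(v,3).tolist() for k,v in o.items()})
E
```

```text
side {'K': [[446.0782, 0.0, 257.5821], [0.0, 446.0782, 197.1275], [0.0, 0.0, 1.0]], 'k1': -0.1391, 'origin': [0.0265, -1.1061, 0.4576], 'orientation': [-0.5366, 0.7923, -0.2471, 0.1523]}
top {'K': [[394.0896, 0.0, 252.0638], [0.0, 394.0896, 196.51], [0.0, 0.0, 1.0]], 'k1': -0.0277, 'origin': [0.5107, -0.3261, 0.953], 'orientation': [-0.0115, 0.7079, -0.7057, 0.0275]}
{'time_s': 0.1, 'q': [0.943, 0.181, 1.608, 0.0, 1.354, -0.206], 'dq': [-0.001, -0.002, -0.002, 0.001, -0.002, 0.001], 'joint_efforts': [-0.0, -44.588, -35.224, -0.0, 0.004, -0.0], 'eef_pos': [0.235, 0.524, 0.404], 'eef_rot': [-0.0, 0.209, 0.978, -0.001], 'wrist_force': [-0.52, 0.111, 1.004], 'torque': [0.014, 0.032, -0.009], 'opening': 1.003}
```

View pics/side0.png

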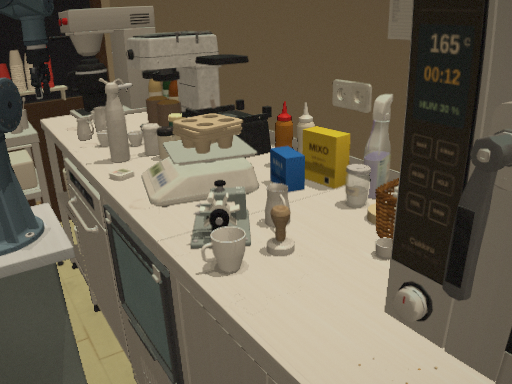

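View pics/top0.png

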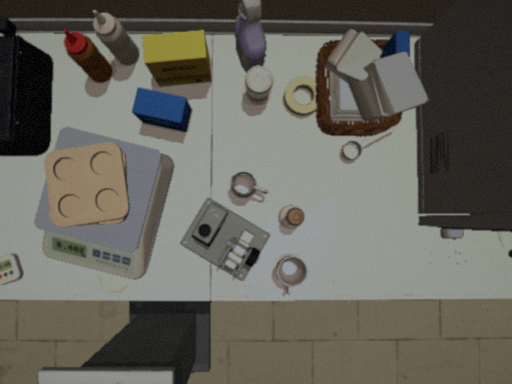

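The side view shows the coder at about (220,215), with the cup at (228,250), the tamper at (281,235) and the jug at (277,205). In the top view the plunger is at (205,231), the wheel near (238,252) and the click box near (253,257). Next I'll zoom in on the coder in both views.

```bash
cat > h.py <<'E'
import numpy as np,cv2
from bench import *
from scipy.spatial.transform import Rotation as R
def cam(n):
    c=get_calibration(n);q=np.array(c["orientation"]);return np.array(c["K"]),c["k1"],np.array(c["origin"]),R.from_quat(q[[1,2,3,0]])
def proj(n,P):
    K,k,o,r=cam(n);p=r.inv().apply(np.atleast_2d(P)-o);s=p[:,:2]/p[:,2:]
    s=s*(1+k*(s**2).sum(1,keepdims=True));return s*[K[0,0],K[1,1]]+K[:2,2]
def plane(n,uv,z):
    K,k,o,r=cam(n);d=(np.atleast_2d(uv)-K[:2,2])/[K[0,0],K[1,1]];s=d.copy()
    for _ in range(20): s=d/(1+k*(s**2).sum(1,keepdims=True))
    v=r.apply(np.c_[s,np.ones(len(s))]);return o+v*((z-o[2])/v[:,2])[:,None]
E
python3 - <<'E'
import cv2,numpy as np
a=cv2.imread("pics/top0.png")[190:290,170:280];b=cv2.imread("pics/side0.png")[170:270,185:265]
a=cv2.resize(a,None,fx=4,fy=4,interpolation=cv2.INTER_CUBIC);b=cv2.resize(b,None,fx=4,fy=4,interpolation=cv2.INTER_CUBIC)
cv2.imwrite("pics/c0.png",np.hstack([a,b]))
E
```

```text
(no output)
```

View pics/c0.png

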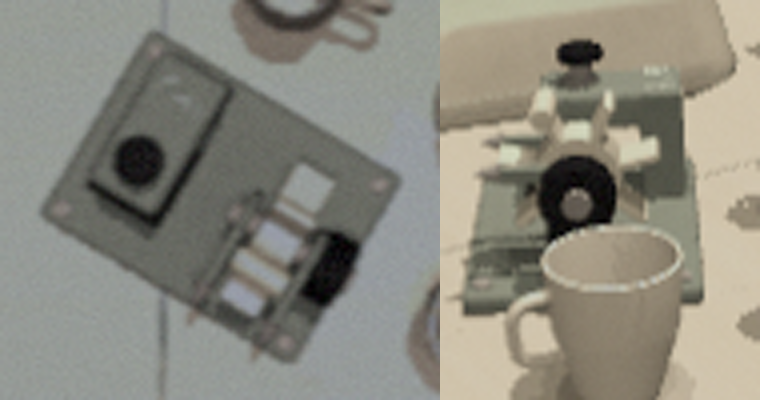

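The top crop shows the plate corners at zoomed (155,30), (400,180), (290,362) and (42,212). The plunger is at (138,160). The side crop shows a fat tooth at upper left (540,105), so the bar may be one click short. I'll fit the pose and predict where the teeth should appear.

```bash
cat >> h.py <<'E'
def pose():
    px=np.array([[155,30],[400,180],[290,362],[42,212]])/4.+[170,190]
    W=plane("top",px,.012)[:,:2]; M=np.array([[65,88],[65,-88],[-65,-88],[-65,88]])/1e3
    c=W.mean(0);A=M.T@(W-c);U,_,V=np.linalg.svd(A);r=V.T@U.T
    return c,r,W-(c+M@r.T)
C,Rm,RES=pose()
def w(p): p=np.atleast_2d(p)/1e3; return np.c_[C+p[:,:2]@Rm.T,p[:,2]]
E
python3 - <<'E'
from h import *
print(C,np.degrees(np.arctan2(Rm[1,0],Rm[0,0])),(RES*1e3).round(1).tolist())
print("plunger world",w([0,47,102]),"from image",plane("top",np.array([[138,160]])/4.+[170,190],.102))
print("axle",w([0,-40,62]))
for n,k,o in(("top",np.array([170,190]),0),("side",np.array([185,170]),440)):
  z=lambda P:((proj(n,P)-k)*4+[o,0]).round().tolist()
  print(n,"plunger",z(w([0,47,102])),"box",z(w([0,-60,83])))
  for a in(-128.6,-77.1,-25.7,25.7,77.1,128.6):
    t=np.radians(a);print(a,[z(w([r*np.sin(t),-40,62+r*np.cos(t)]))[0] for r in (40,45)])
E
```

```text
[ 0.46164004 -0.28444666] -31.160599367726768 [[-2.8, -1.3], [-0.6, 3.0], [3.2, 0.8], [0.2, -2.6]]
plunger world [[ 0.48595966 -0.24422781  0.102     ]] from image [[ 0.48534254 -0.24335161  0.102     ]]
axle [[ 0.4409425  -0.31867547  0.062     ]]
top plunger [[140.0, 159.0]] box [[309.0, 259.0]]
-128.6 [[251.0, 281.0], [247.0, 286.0]]
-77.1 [[242.0, 299.0], [237.0, 307.0]]
-25.7 [[261.0, 270.0], [259.0, 275.0]]
25.7 [[295.0, 215.0], [297.0, 212.0]]
77.1 [[315.0, 179.0], [319.0, 171.0]]
128.6 [[307.0, 188.0], [311.0, 182.0]]
side plunger [[579.0, 47.0]] box [[574.0, 150.0]]
-128.6 [[523.0, 215.0], [517.0, 220.0]]
-77.1 [[505.0, 159.0], [496.0, 157.0]]
-25.7 [[542.0, 111.0], [537.0, 103.0]]
25.7 [[606.0, 108.0], [610.0, 100.0]]
77.1 [[649.0, 153.0], [657.0, 151.0]]
128.6 [[637.0, 210.0], [644.0, 215.0]]
```

Run:
```python
from h import *
a=camera("top")[225:277,210:262];b=camera("side")[188:232,200:240]
f=lambda i,s:cv2.resize(i,(400,400),interpolation=cv2.INTER_CUBIC)
c=np.hstack([f(a,0),f(b,0)]).astype(float)
cv2.imwrite("pics/c1.png",np.clip(c*1.3-40,0,255).astype(np.uint8))
```

```text
(no output)
```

View pics/c1.png

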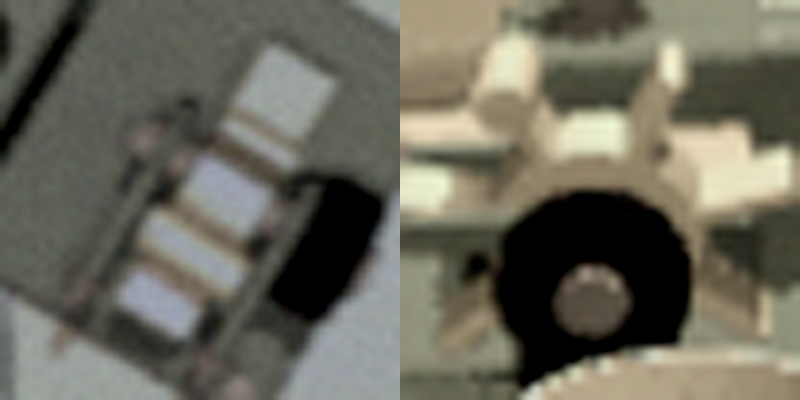

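The bar cylinder is clearly at the near upper tooth, so it is one click short. Before planning the approach I'll check obstacles along the way, such as the tall bottle and the scale.

Run:
```python
from h import *
b=plane("side",[[120,160],[200,200],[87,138]],0.0);print(b)
# bottle height: point above base at pixel row 80
for h in(.15,.2,.25,.3,.35):print(h,proj("side",[*b[0][:2],h]), "mold",proj("side",[.51,.04,h]))
o=get_obs();p=o["eef_pos"];q=np.array(o["eef_rot"]);r=R.from_quat(q[[1,2,3,0]])
print(r.as_matrix().round(3).tolist())
for nm,pt in(("behind",[45,-40,0]),("plunger",[0,47,0])):
  t=w(pt)[0];t[2]=p[2];print(nm,t,(r.inv().apply(t-p)/.25).round(3))
for n in("cup","tamper","jug"):pass
print("cup,tamper,jug", plane("top",[[292,268],[293,216],[244,184]],.08)[:,:2], "in coder",((plane("top",[[292,268],[293,216],[244,184]],.08)[:,:2]-C)@Rm*1e3).round())
```

```text
[[ 4.42775342e-01  4.20793971e-01  0.00000000e+00]
 [ 5.04601371e-01 -9.00095125e-02  5.55111512e-17]
 [ 4.26050800e-01  8.43349962e-01  0.00000000e+00]]
0.15 [[114.49613686 118.58251319]] mold [[177.17974693 136.31132253]]
0.2 [[112.67279333 104.23065203]] mold [[175.67776723 118.87311918]]
0.25 [[110.86235301  89.61699432]] mold [[174.17487914 101.00813357]]
0.3 [[109.07001007  74.75129604]] mold [[172.67581003  82.7287926 ]]
0.35 [[107.30160844  59.64574234]] mold [[171.18607307  64.05225757]]
[[-0.912, 0.409, -0.001], [0.409, 0.912, -0.001], [0.0, -0.001, -1.0]]
behind [ 0.47944991 -0.34196021  0.40411121] [-2.310e+00 -2.762e+00  2.000e-03]
plunger [ 0.48595966 -0.24422781  0.40411121] [-2.174e+00 -2.395e+00  2.000e-03]
cup,tamper,jug [[ 0.40148298 -0.43435708]
 [ 0.51603654 -0.43686039]
 [ 0.58678201 -0.3278909 ]] in coder [[  26. -159.]
 [ 125. -102.]
 [ 130.   28.]]
```

The bottle is about 0.17 m off the path, and the muffin mould is well below the fingertips. I'll go over with the gripper shut.

Emit:
{"api": "drive_tool", "payload": {
  "increments": [
    [[-0.1,-0.12,0],0.0],
    [[-0.2,-0.24,0],0],
    [[-0.31,-0.37,0],0],
    [[-0.42,-0.5,0],0],
    [[-0.53,-0.63,0],0],
    [[-0.64,-0.76,0],0],
    [[-0.74,-0.88,0],0],
    [[-0.83,-1,0],0]
  ],
  "claw": 1
}}

```text
time_s: 1.2
eef_pos: [0.3224, 0.2103, 0.4047]
eef_rot: [0.0, 0.209, 0.978, 0.0]
wrist_force: [0.5, 0.5, -0.2]
opening: -0.001
```

Emit:
{"api": "drive_tool", "payload": {
  "increments": [
    [[-0.1,-0.12,0],0.0],
    [[-0.2,-0.24,0],0],
    [[-0.31,-0.37,0],0],
    [[-0.42,-0.5,0],0],
    [[-0.53,-0.63,0],0],
    [[-0.64,-0.76,0],0],
    [[-0.74,-0.88,0],0],
    [[-0.83,-1,0],0]
  ]
}}

```text
time_s: 2.2
eef_pos: [0.4094, -0.1029, 0.4047]
eef_rot: [0.0, 0.21, 0.978, 0.0]
wrist_force: [0.7, 0.2, 0.5]
opening: -0.002
```

Emit:
{"api": "drive_tool", "payload": {
  "increments": [
    [[-0.1,-0.12,0],0.02],
    [[-0.2,-0.24,0],0.04],
    [[-0.31,-0.37,0],0.06],
    [[-0.42,-0.5,0],0.078],
    [[-0.53,-0.63,0],0.078],
    [[-0.6,-0.7,0],0.078],
    [[-0.65,-0.76,0],0.078],
    [[-0.65,-0.76,0],0.078]
  ]
}}

```text
time_s: 3.2
eef_pos: [0.4797, -0.3422, 0.4042]
eef_rot: [-0.0, 0.269, 0.963, 0.0]
wrist_force: [-0.4, 0.4, 0.7]
opening: 0.002
```

```bash
cat > s.py <<'E'
from h import *
def tip():
    o=get_obs();q=np.array(o["eef_rot"]);r=R.from_quat(q[[1,2,3,0]]);p=np.array(o["eef_pos"])+r.apply([0,0,.173])
    return o,r,p
if __name__=="__main__":
    o,r,p=tip();c=np.r_[(p[:2]-C)@Rm,p[2]]
    print("t",round(o["time_s"],2),"tip in coder mm",(c*1e3).round(1),"F",np.round(o["wrist_force"],1),"open",round(o["opening"],2))
    x=r.as_matrix()[:,0];print("toolx in coder",(Rm.T@x[:2]).round(3),"z",r.as_matrix()[:,2].round(3))
E
python3 s.py; python3 -c "
from h import *
a=camera('top')[190:290,170:290];b=camera('side')[130:230,180:260]
f=lambda i:cv2.resize(i,None,fx=4,fy=4,interpolation=cv2.INTER_CUBIC)
cv2.imwrite('pics/c2.png',np.hstack([f(a)[:, :480],f(b)]))"
```

```text
t 3.2 tip in coder mm [ 45.3 -40.1 231.2] F [-0.4  0.4  0.7] open 0.0
toolx in coder [-1.     0.002] z [-0.001  0.    -1.   ]
```

View pics/c2.png

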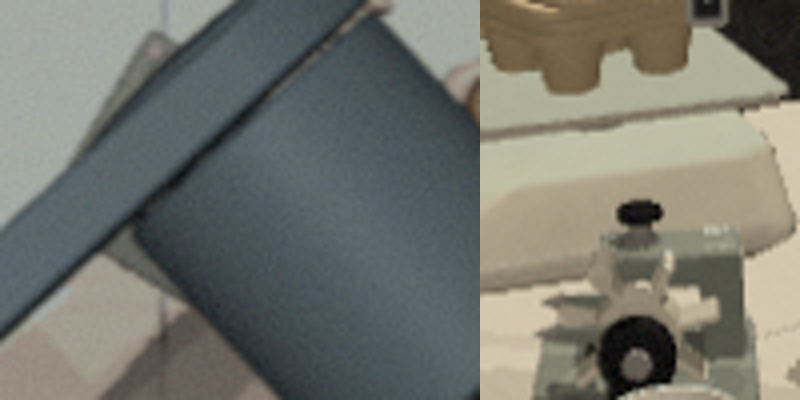

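In the top view the arm hides the coder. The side view has the fingertip just entering at the top, around (705,15), above and behind the wheel. I'll lower the tip to z≈95 mm behind the far upper tooth.

Emit:
{"api": "drive_tool", "payload": {
  "increments": [
    [[0,0,0.1],0],
    [[0,0,0.2],0],
    [[0,0,0.3],0],
    [[0,0,0.4],0],
    [[0,0,0.47],0],
    [[0,0,0.52],0],
    [[0,0,0.54],0],
    [[0,0,0.54],0]
  ]
}}

```text
time_s: 4.3
eef_pos: [0.4799, -0.3414, 0.2699]
eef_rot: [0.0, 0.269, 0.963, -0.0]
wrist_force: [0.7, 0.4, -0.0]
opening: -0.0
```

```bash
python3 s.py; python3 -c "
from h import *
print((proj('side',w([45,-40,95]))-[185,155])*6)
b=camera('side')[155:235,185:265]
f=lambda i:cv2.resize(i,None,fx=6,fy=6,interpolation=cv2.INTER_CUBIC)
cv2.imwrite('pics/c3.png',f(b))"
```

```text
t 4.3 tip in coder mm [ 45.1 -39.3  96.9] F [ 0.7  0.4 -0. ] open -0.0
toolx in coder [-1.  0.] z [ 0. -0. -1.]
[[326.85246941 257.31577219]]
```

View pics/c3.png

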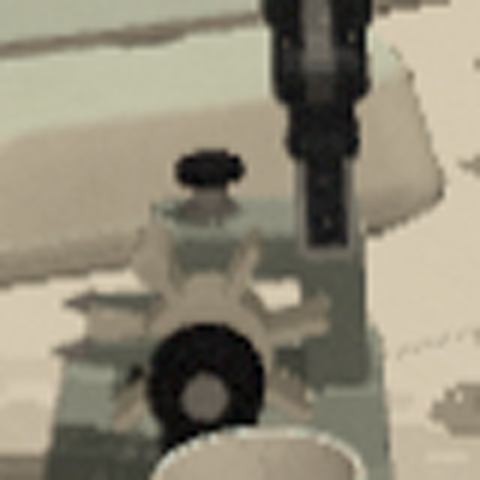

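The fingertip is where predicted, right of the far upper tooth (front edge at about 300,245). Now a slow push towards the robot.

Emit:
{"api": "drive_tool", "payload": {
  "increments": [
    [[0.02,0,0.008],0],
    [[0.04,0,0.008],0],
    [[0.06,0,0.008],0],
    [[0.08,0,0.008],0],
    [[0.1,0,0.008],0],
    [[0.115,0,0.008],0],
    [[0.125,0,0.008],0],
    [[0.13,0,0.008],0]
  ]
}}

```text
time_s: 5.35
eef_pos: [0.4516, -0.3242, 0.2672]
eef_rot: [-0.001, 0.269, 0.963, 0.0]
wrist_force: [-0.3, 0.1, 1.7]
opening: -0.004
```

Emit:
{"api": "drive_tool", "payload": {
  "increments": [
    [[0.005,0,0],0],
    [[0.01,0,0],0],
    [[0.015,0,0],0],
    [[0.02,0,0],0],
    [[0.025,0,0],0],
    [[0.03,0,0],0],
    [[0.035,0,0],0],
    [[0.035,0,0],0]
  ]
}}

```text
time_s: 6.35
eef_pos: [0.4444, -0.3199, 0.2675]
eef_rot: [-0.0, 0.269, 0.963, 0.0]
wrist_force: [-1.1, 0.4, 0.3]
opening: -0.002
```

```bash
python3 s.py; python3 -c "
from h import *
b=camera('side')[155:235,185:265]
f=lambda i:cv2.resize(i,None,fx=6,fy=6,interpolation=cv2.INTER_CUBIC)
cv2.imwrite('pics/c4.png',f(b))"
```

```text
t 6.35 tip in coder mm [  3.5 -39.2  94.5] F [-1.1  0.4  0.3] open -0.0
toolx in coder [-1.  0.] z [-0.  0. -1.]
```

View pics/c4.png

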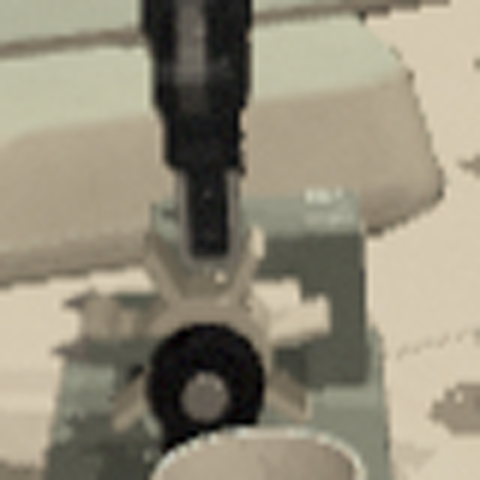

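The wheel has snapped on: the bar now sits at the prongs (100,315), and thin teeth straddle the finger. I'll lift straight up, shift over the plunger and check the click before pressing.

Emit:
{"api": "drive_tool", "payload": {
  "increments": [
    [[0,0,-0.03],0],
    [[0,0,-0.08],0],
    [[0,0,-0.15],0],
    [[0,0,-0.2],0],
    [[0,0,-0.24],0],
    [[0,0,-0.24],0],
    [[0,0,-0.24],0],
    [[0,0,-0.24],0]
  ]
}}

```text
time_s: 7.4
eef_pos: [0.4443, -0.3198, 0.327]
eef_rot: [-0.001, 0.269, 0.963, 0.0]
wrist_force: [0.3, 0.6, 0.2]
opening: 0.0
```

Emit:
{"api": "drive_tool", "payload": {
  "increments": [
    [[0,0.08,0],0],
    [[0.005,0.16,0],0],
    [[0.01,0.24,0],0],
    [[0.014,0.3,0],0],
    [[0.014,0.345,0],0],
    [[0.014,0.345,0],0],
    [[0.014,0.345,0],0],
    [[0.014,0.345,0],0]
  ]
}}

```text
time_s: 8.4
eef_pos: [0.486, -0.2449, 0.3277]
eef_rot: [-0.0, 0.269, 0.963, -0.0]
wrist_force: [-1.2, -0.3, -0.8]
opening: -0.003
```

```bash
python3 s.py; python3 -c "
from h import *
T=[np.radians(a) for a in(-77.1,-25.7,25.7,77.1)]
print(((proj('side',w([[40*np.sin(t),-40,62+40*np.cos(t)] for t in T]))-[185,155])*6).round())
b=camera('side')[155:235,185:265]
f=lambda i:cv2.resize(i,None,fx=6,fy=6,interpolation=cv2.INTER_CUBIC)
cv2.imwrite('pics/c5.png',f(b))"
```

```text
t 8.4 tip in coder mm [  0.3  46.4 154.7] F [-1.2 -0.3 -0.8] open -0.0
toolx in coder [-1.     0.001] z [-0. -0. -1.]
[[ 97. 328.]
 [152. 256.]
 [249. 252.]
 [313. 320.]]
```

View pics/c5.png

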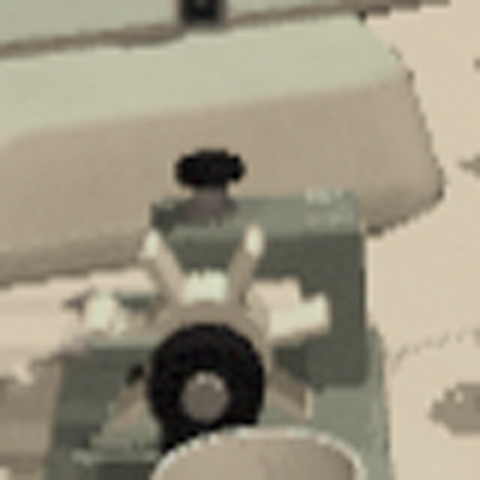

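Both upper blades are thin and sit at their predicted rest positions (152,256) and (249,252). The bar is round at the prongs (100,315), so it has clicked in. Now I'll press the plunger.

Emit:
{"api": "drive_tool", "payload": {
  "increments": [
    [[0,0,0.08],0],
    [[0,0,0.15],0],
    [[0,0,0.2],0],
    [[0,0,0.22],0],
    [[0,0,0.235],0],
    [[0,0,0.25],0],
    [[0,0,0.258],0],
    [[0,0,0.258],0]
  ]
}}

```text
time_s: 9.45
eef_pos: [0.4862, -0.2444, 0.2636]
eef_rot: [0.0, 0.269, 0.963, -0.0]
wrist_force: [-2.7, 1.6, 5.4]
opening: -0.001
```

Emit:
{"api": "drive_tool", "payload": {
  "increments": [
    [[0,0,0.002],0],
    [[0,0,0.004],0],
    [[0,0,0.006],0],
    [[0,0,0.006],0],
    [[0,0,0.006],0],
    [[0,0,0.006],0],
    [[0,0,0.006],0],
    [[0,0,0.006],0]
  ]
}}

```text
time_s: 10.45
eef_pos: [0.4863, -0.2444, 0.2633]
eef_rot: [0.0, 0.269, 0.963, -0.0]
wrist_force: [-7.3, 3.5, 15.0]
opening: -0.002
```

```bash
python3 s.py; python3 -c "
from h import *
cv2.imwrite('pics/c6.png',cv2.resize(camera('side')[155:235,185:265],None,fx=6,fy=6,interpolation=cv2.INTER_CUBIC))"
```

```text
t 10.45 tip in coder mm [ 0.5 46.9 90.3] F [-7.3  3.5 15. ] open -0.0
toolx in coder [-1.  0.] z [ 0.    -0.001 -1.   ]
```

View pics/c6.png

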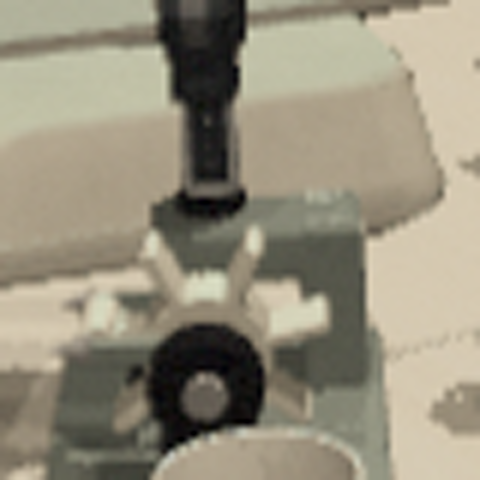

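The cap is fully down at (210,200), 15 N shows it has bottomed out, and the wheel hasn't moved. I'll raise the tip clear.

Emit:
{"api": "drive_tool", "payload": {
  "increments": [
    [[0,0,-0.02],0],
    [[0,0,-0.05],0],
    [[0,0,-0.1],0],
    [[0,0,-0.18],0],
    [[0,0,-0.26],0],
    [[0,0,-0.34],0],
    [[0,0,-0.4],0],
    [[0,0,-0.4],0]
  ]
}}

```text
time_s: 11.5
eef_pos: [0.4866, -0.2446, 0.3632]
eef_rot: [0.001, 0.269, 0.963, -0.001]
wrist_force: [-0.3, 0.2, 0.1]
opening: -0.004
```

```bash
python3 s.py; python3 -c "
from h import *
s=camera('side');cv2.imwrite('pics/c7.png',cv2.resize(s[155:275,180:310],None,fx=4,fy=4,interpolation=cv2.INTER_CUBIC))
d=cv2.absdiff(s,cv2.imread('pics/side0.png')).max(2)
print('bystander change',{k:float((d[a:b,c:e]>60).mean()) for k,(a,b,c,e) in dict(cup=(228,272,203,246),tamper=(203,255,266,296),jug=(182,228,264,290)).items()})"
```

```text
t 11.5 tip in coder mm [  1.3  46.9 190.2] F [-0.3  0.2  0.1] open -0.0
toolx in coder [-1.  0.] z [ 0.002 -0.002 -1.   ]
bystander change {'cup': 0.0, 'tamper': 0.0, 'jug': 0.0}
```

View pics/c7.png

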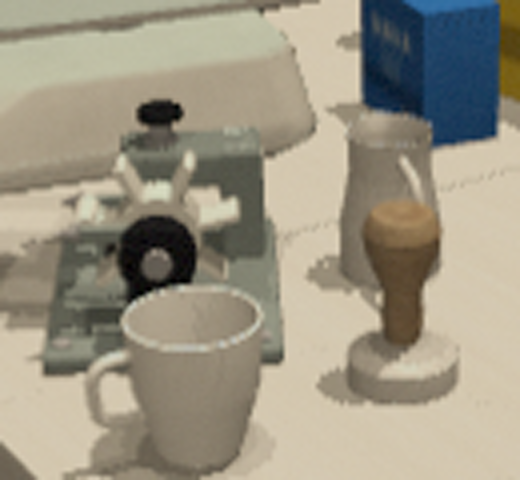

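The plunger is up again (160,112), the bar is at the prongs (88,208), and the bystanders haven't moved. I'm handing in.

```bash
python3 -c "
from bench import *
hand_in()"
```

```text
the job is handed in; nothing more can be done
```

The day coder is set, its label is stamped, and the job is handed in; `hand_in()` gives no verdict.

- **Wheel:** The bar tooth started one click short. I pushed the far upper tooth over the top with the shut fingertips, and it snapped on one click. In the pictures afterwards, the bar sat between the prongs and the two upper blades were at their predicted rest positions.
- **Plunger:** I then pressed the plunger down to its stop. The fingertips reached 90 mm height, about 12 mm of travel, with 15 N at the stop. After I lifted off, the last picture showed it up again.
- **Bystanders and timing:** The cup, tamper and jug showed no change in the side view. The arm was clear with about 0 N at the wrist, and the clock read about 11.5 s.

No check failed or disagreed. The top camera couldn't confirm the wheel because the arm blocked its view of the coder, so the final wheel position was judged from the side camera only.

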